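Feel round the rim of a rubber mould

TASK

Before the wax is taken out of the rubber mould, feel the mould's rim for nicks and drips of set wax: with closed fingers pointing down, come straight down and rest your fingertips gently on the flat rim right beside the pouring spout, then run them lightly along the whole rim, once round clockwise as seen from above, until you reach the other side of the spout. Keep touching all the way round, without lifting off and without pressing hard, then lift straight up clear of the mould. Do not shift the mould, and leave the wax in it and the other things alone.

Things in the scene. Friction and masses are not known exactly. Their poses are not given: they have to be found in the camera images.
- mould: open off-white silicone rubber mould, a block 230 (x) x 170 (y) x 55 mm high, 1.8 kg, lying loose on a board on a foam pad (rim 87 mm above the table, give or take 1). Origin: centre of its underside, z up. Its flat, level rim is 30 mm wide round a cavity 170 x 110 mm, 32 mm deep; the middle of the rim runs at x = +-100 and y = +-70 mm. A spout cuts the rim in the middle of the -x end
- spout (a point): the pouring spout, a groove 26 mm wide and 20 mm deep through the rim: point in its middle at rim height (mould frame x -100, y 0, z 55 mm). Clockwise seen from above: start on its +y side, then +y long side, +x end, -y long side, finish on its -y side
- pad: grey foam pad 250 x 190 x 20 mm fixed under the plywood board (270 x 210 x 12 mm) on which the mould lies; origin: centre of its underside. It is springy: under a finger the board and mould sink level by about 1 mm for each 3 N, at most 12 mm, and come back up
- rim1: stretch 1 of 10 of the mould's rim, in clockwise order: 42 mm long, 30 mm wide; end wall, on the +y side of the spout: the stroke begins here. Origin: middle of its flat top; axes as the mould's (mould frame x -100, y 34, z 55 mm)
- rim2: stretch 2 of 10 of the mould's rim, in clockwise order: 57 mm long, 30 mm wide; +y long side, first third after the corner. Origin: middle of its flat top; axes as the mould's (mould frame x -57, y 70, z 55 mm)
- rim3: stretch 3 of 10 of the mould's rim, in clockwise order: 57 mm long, 30 mm wide; +y long side, middle. Origin: middle of its flat top; axes as the mould's (mould frame x 0, y 70, z 55 mm)
- rim4: stretch 4 of 10 of the mould's rim, in clockwise order: 57 mm long, 30 mm wide; +y long side, last third. Origin: middle of its flat top; axes as the mould's (mould frame x 57, y 70, z 55 mm)
- rim5: stretch 5 of 10 of the mould's rim, in clockwise order: 55 mm long, 30 mm wide; far end wall (opposite the spout), +y half. Origin: middle of its flat top; axes as the mould's (mould frame x 100, y 28, z 55 mm)
- rim6: stretch 6 of 10 of the mould's rim, in clockwise order: 55 mm long, 30 mm wide; far end wall, -y half. Origin: middle of its flat top; axes as the mould's (mould frame x 100, y -28, z 55 mm)
- rim7: stretch 7 of 10 of the mould's rim, in clockwise order: 57 mm long, 30 mm wide; -y long side, first third after the far corner. Origin: middle of its flat top; axes as the mould's (mould frame x 57, y -70, z 55 mm)
- rim8: stretch 8 of 10 of the mould's rim, in clockwise order: 57 mm long, 30 mm wide; -y long side, middle. Origin: middle of its flat top; axes as the mould's (mould frame x 0, y -70, z 55 mm)
- rim9: stretch 9 of 10 of the mould's rim, in clockwise order: 57 mm long, 30 mm wide; -y long side, last third. Origin: middle of its flat top; axes as the mould's (mould frame x -57, y -70, z 55 mm)
- rim10: stretch 10 of 10 of the mould's rim, in clockwise order: 42 mm long, 30 mm wide; end wall, on the -y side of the spout: the stroke ends here. Origin: middle of its flat top; axes as the mould's (mould frame x -100, y -34, z 55 mm)
- wax: dark brown slab of set wax, 164 x 104 x 12 mm, lying loose in the mould's cavity with 3 mm play, its top 20 mm below the rim; origin: centre of its underside
- bust: small dark brown wax head on a round foot, 50 mm across, 77 mm tall, standing beside the board; origin: centre of its underside
- tape: roll of blue tape lying flat, 96 mm across, 25 mm high, beside the board; origin: centre of its underside
- brush: flat brush with a wooden handle, lying flat beyond the end of the board opposite the spout, 200 mm long, 20 mm high; origin: about the middle of its underside
- jar: green glass jar with a steel lid, 72 mm across, 95 mm tall, to the left; origin: centre of its underside
- rubber_bowl: black rubber mixing bowl, 136 mm across, 75 mm tall, to the right; origin: centre of its underside
- sieve: round metal sieve with a blue handle, 112 mm across, 43 mm tall, at the left toward the back; origin: centre of its underside

How it is judged (in metres and radians):
On the way, in this order (a step that is already met when the one before it is completed fails the run):
1. the fingertips rest on the rim at the first side of the spout (contact force between the fingers and rim1 above 0.1 N), for 0.05 s.
2. they pass along the first long side, first third (contact force between the fingers and rim2 above 0.1 N), for 0.05 s.
3. first long side, middle (contact force between the fingers and rim3 above 0.1 N), for 0.05 s.
4. first long side, last third (contact force between the fingers and rim4 above 0.1 N), for 0.05 s.
5. far end, first half (contact force between the fingers and rim5 above 0.1 N), for 0.05 s.
6. far end, second half (contact force between the fingers and rim6 above 0.1 N), for 0.05 s.
7. second long side, first third (contact force between the fingers and rim7 above 0.1 N), for 0.05 s.
8. second long side, middle (contact force between the fingers and rim8 above 0.1 N), for 0.05 s.
9. second long side, last third (contact force between the fingers and rim9 above 0.1 N), for 0.05 s.
10. they reach the other side of the spout (contact force between the fingers and rim10 above 0.1 N), for 0.05 s.
At the end, for the whole second after the job is handed in: The rim has been traced in order from one side of the spout clockwise to the other; the mould is level, at rest and within 12 mm of where it was, the wax in it within 8 mm and the other things within 20 mm of where they were (distance of mould from where it was at the start of the episode below 0.012 m and linear speed of mould below 0.01 m/s and angle between mould's own z axis and vertical below 0.03 rad and distance of wax from where it was at the start of the episode below 0.008 m and distance of each of bust, tape, brush, jar, rubber_bowl, sieve from where it was at the start of the episode below 0.02 m); the robot touches nothing.
It fails at once if the fingers or the arm press on the mould with more than 25 N (contact force between any of the fingers, the arm and mould above 25 N).
It fails at once if the fingers lift off on the way (fingertips about 12 to 30 mm above the rim anywhere over the mould except its spout end) (x of the grasp point in the frame of mould between -0.06 and 0.115 m and y of the grasp point in the frame of mould between -0.085 and 0.085 m and z of the grasp point in the frame of mould between 0.086 and 0.104 m).
It fails at once if the mould is shifted or lifted by more than 12 mm (distance of mould from where it was at the start of the episode above 0.012 m).
It fails at once if the wax is moved or lifted more than 8 mm (distance of wax from where it was at the start of the episode above 0.008 m).
It fails at once if another thing on the table is moved more than 20 mm (distance of any of bust, tape, brush, jar, rubber_bowl, sieve from where it was at the start of the episode above 0.02 m).
It also fails if it takes over 61 s, if anything falls off the work surface, if the arm or the gripper's body presses on something with over 40 N, if the wrist force passes 120 N, or if a joint passes its speed limit or range.

ROBOT

A 6-joint arm with a two-finger parallel gripper is mounted at the origin on the work surface. World frame = base frame: x ahead of the robot, y to its left, z up, the work surface at z = 0. Lengths are in mm, angles in rad, forces in N, time in s.
With the tool pointing down it reaches from about 350 to 975 mm from the base axis. Payload 7.1 kg.
Tool frame: the origin (TCP) lies at the very end of the fingers, on their centre line; the grasp point (between the pads) lies 19 mm behind it; z points along the fingers, y is the direction in which the jaws open and shut (so a half turn about z gives the same grasp; the last joint's range is limited). The gripper opens to 88 mm and grips with 3 to 60 N. Pads are 20 mm wide; open, the fingers measure 115 mm over their backs; the gripper's body (75 mm by 178 mm) begins 61 mm behind the grasp point.
Start: joints at [1.243, 0.423, 1.63, -0, 1.089, -0.019], TCP at [189.915, 595.43, 222.675] pointing down, gripper open.
Joint ranges: [-3, 3], [-0.9, 2.11], [0.09, 2.58], [-1.31, 4.45], [0.11, 2.69], [-2.54, 2.54]. Speed limits (rad/s): [2.39, 2.39, 3.01, 3.14, 3.14, 3.14].

INTERFACE

Orientations are given as a rotation vector (axis times angle).
In Python, from workcell import ctrl, imaging gives the robot as it stands. The module is installed in compiled form; this text tells all that it offers.
- The arm moves only by the shell command python3 -m pendant 'ROWS'. ROWS is JSON, a list of rows, each an object with "turn": the turn, a rotation vector about the world's x, y, z in rad, a list of three; "dp": the shift along the world's x, y, z in m, a list of three; "claw": the finger opening in m, from 0 to 0.0878. A call has 1 to 8 rows; each row is the pose to reach, as a shift and turn from the pose commanded when the call began; what a row does not reach only later rows make up. A row lasts 1/10 s, in which the tool goes at most 50 mm and 8.59 degrees, less where a joint would pass 70% of its speed; a pose out of reach is approached as far as the arm can. A call with a gripper value outside its range is refused whole. The fingers move at their own pace and stop on an object; the grip force is fixed at half the most. Time passes only in rows, so rows that repeat a pose let the fingers close. It gives the time, the measured TCP pose, the force and the opening at its end, in the units of the state.
- ctrl.get_obs(): the state, without advancing time (a new reading comes with each control period).
- imaging.get_image(name): name is "scene" or "top"; returns a dict with "pixels" (420x560x3 uint8, blue, green, red), "fov_y" (degrees; the focal length in pixels is half the picture's height over the tangent of half this angle, whatever the lens; pixels are square), "cx", "cy" (the principal point, pixels), "k1" (the pictures are not rectified: a ray, as slopes to the right and down, at radius r is drawn at 1 + k1 r^2 times it, then the intrinsics apply), "xyz" and "rotation" of the camera in the world. Camera axes: x right, y up, looking along -z (the intrinsics and any distortion apply to the point x, -y, -z); pixel columns grow to the right and rows downward; lengths in mm; the calibration is good to about 2 mm. A picture is of the moment at which its call begins. There is no depth.
- ctrl.close_job(): hands the job in, once; it reports no verdict.
The state is a dict: "t": time; "qpos": joint angles; "qvel": joint speeds; "joint_torque": joint torques, N m; "ee_pos": TCP position; "orientation": TCP orientation; "ft_force": force on the tool from outside, world axes, zero at the start; "moment": the same for the moment, N m; "width": finger opening in mm.
Only numpy, scipy, OpenCV 4.12 (cv2) and the standard library are available. Lean on these libraries where they do the work, as an engineer would, in place of code of your own. Each camera call takes 0.05 s, during which the arm holds its last target.

## Working session

There is one attempt and no reset: what is moved stays moved. The work goes in short steps, Python scripts to look and compute and a shell command to move; the robot and the scene stay as the last step left them, time stands still between calls to the robot, and variables do not carry over. Pictures are saved under pics/ and viewed, and the job is handed in when it is done.

```bash
mkdir -p pics; python3 - <<'E'
from workcell import ctrl, imaging
import cv2
o=ctrl.get_obs();print(o)
for n in("scene","top"):
    d=imaging.get_image(n);cv2.imwrite(f"pics/{n}0.png",d["pixels"]);print({k:v for k,v in d.items() if k!="pixels"})
E
```

```text
{'t': 0.0, 'qpos': array([ 1.24295538e+00,  4.23821423e-01,  1.63069049e+00, -3.43040188e-06,
        1.08862622e+00, -1.90425917e-02]), 'qvel': array([-0.00118028,  0.00025587,  0.00183936,  0.00161024, -0.00048131,
       -0.00250823]), 'joint_torque': array([ 1.43725531e-03, -5.44631660e+01, -2.73669970e+01,  6.43573212e-02,
        2.27383920e-02, -1.16119481e-04]), 'ee_pos': array([189.76566174, 594.90038471, 221.91364305]), 'orientation': array([-4.83091219e-01, -3.10395951e+00,  2.39183087e-03]), 'ft_force': array([ 0.31125984,  0.28004462, -0.05935584]), 'moment': array([ 0.00601613, -0.0055156 ,  0.01659822]), 'width': 87.66773642194217}
{'fov_y': 54.19989480064876, 'cx': 281.8404509548945, 'cy': 214.92774122881983, 'k1': 0.014920910020760639, 'xyz': array([ 999.6179416 , -726.97438392,  698.22591442]), 'rotation': array([0.9432755 , 0.26647602, 0.5130137 ])}
{'fov_y': 46.05869306979892, 'cx': 280.7708777607961, 'cy': 204.82431942371383, 'k1': -0.1485791874436035, 'xyz': array([ 445.17776172,   -7.05608596, 1533.16001219]), 'rotation': array([ 0.05666018, -0.05410305, -1.5750722 ])}
```

View pics/scene0.png

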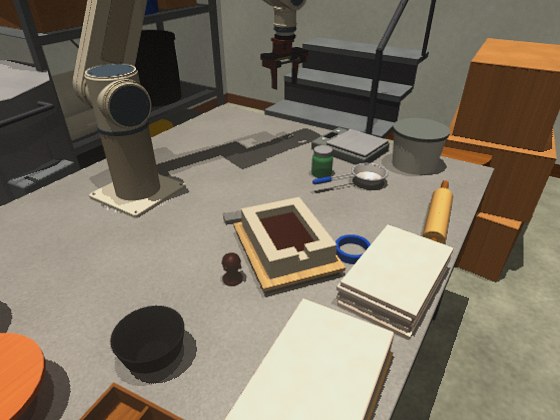

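View pics/top0.png

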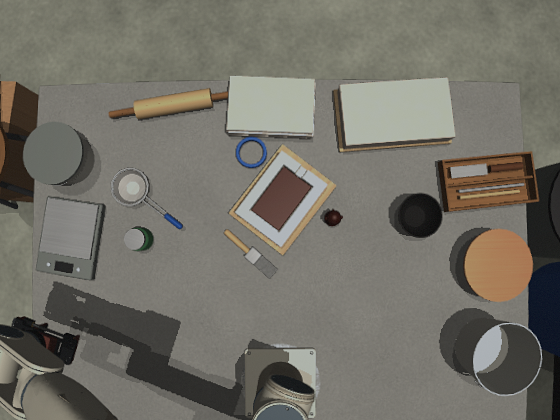

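```bash
python3 - <<'E'
import cv2
p=cv2.imread("pics/top0.png")
c=p[60:250,190:390];cv2.imwrite("pics/topc.png",cv2.resize(c,(800,760)[:2],interpolation=cv2.INTER_CUBIC)[:600])
c=p[90:240,200:400];cv2.imwrite("pics/topc.png",cv2.resize(c,(800,600),interpolation=cv2.INTER_CUBIC))
E
```

```text
(no output)
```

View pics/topc.png

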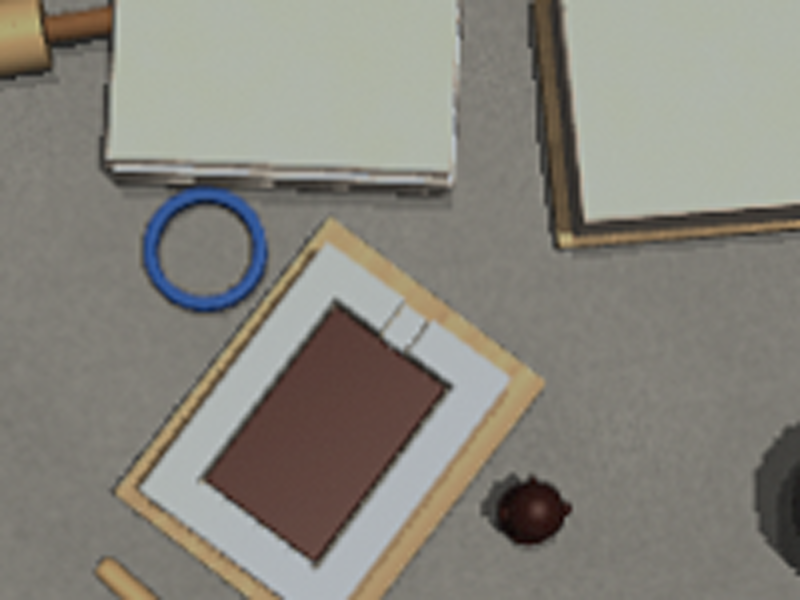

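```bash
python3 - <<'E'
import cv2,numpy as np
p=cv2.imread("pics/top0.png")
c=p[142:257,225:345];cv2.imwrite("pics/topd.png",cv2.resize(c,None,fx=5,fy=5,interpolation=cv2.INTER_CUBIC))
s=cv2.imread("pics/scene0.png")
c=s[190:300,225:385];cv2.imwrite("pics/scd.png",cv2.resize(c,None,fx=5,fy=5,interpolation=cv2.INTER_CUBIC))
E
```

```text
(no output)
```

View pics/topd.png

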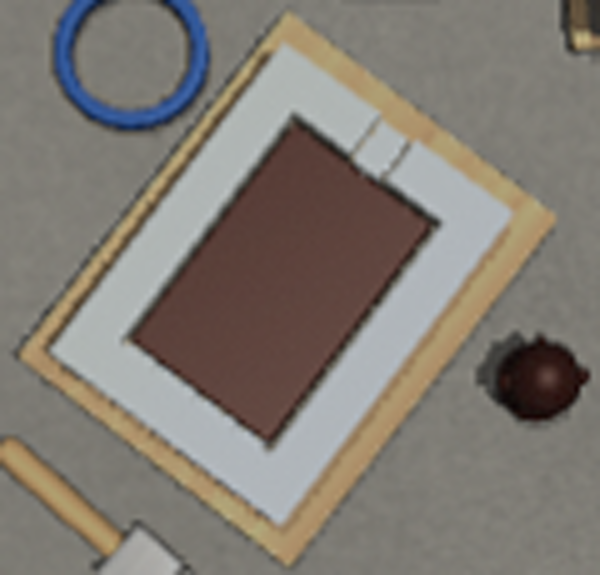

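View pics/scd.png

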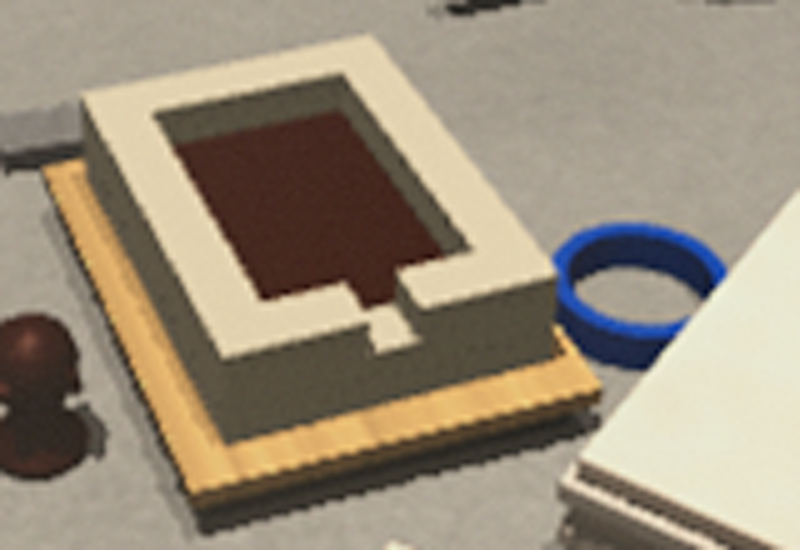

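```bash
cat > h.py <<'E'
import numpy as np
from scipy.spatial.transform import Rotation as R
from scipy.optimize import least_squares
C={"scene":dict(f=210/np.tan(np.radians(54.19989480064876/2)),c=(281.8404509548945,214.92774122881983),k=0.014920910020760639,x=np.array([999.6179416,-726.97438392,698.22591442]),R=R.from_rotvec([0.9432755,0.26647602,0.5130137])),
"top":dict(f=210/np.tan(np.radians(46.05869306979892/2)),c=(280.7708777607961,204.82431942371383),k=-0.1485791874436035,x=np.array([445.17776172,-7.05608596,1533.16001219]),R=R.from_rotvec([0.05666018,-0.05410305,-1.5750722]))}
def proj(n,P):
    d=C[n];q=d["R"].inv().apply(np.atleast_2d(P)-d["x"]);s=np.c_[q[:,0],-q[:,1]]/-q[:,2:]
    s=s*(1+d["k"]*(s**2).sum(1,keepdims=True));return s*d["f"]+d["c"]
def ray(n,uv,z):
    d=C[n]
    import cv2
    s=((np.array(uv,float)-d["c"])/d["f"]);u=s.copy()
    for _ in range(20):u=s/(1+d["k"]*(u@u))
    v=d["R"].apply([u[0],-u[1],-1]);return d["x"]+v*(z-d["x"][2])/v[2]
E
python3 - <<'E'
from h import *
M=np.array([[-115,85],[115,85],[115,-85],[-115,-85],[-85,55],[85,55],[85,-55],[-85,-55]])
t=(np.array([[514,213],[281,527],[48,350],[287,42]])+.5)/5-.5+[225,142]
s=(np.array([[225,358],[82,93],[372,37],[557,272]])+.5)/5-.5+[225,190]
# inner
for z in(87,):
  for use in("t","s","ts"):
    def f(p):
        c,si=np.cos(p[2]),np.sin(p[2]);X=M[:4]@np.array([[c,si],[-si,c]])+p[:2];X=np.c_[X,np.full(4,p[3] if len(p)>3 else z)]
        r=[]
        if "t" in use:r.append(proj("top",X)-t)
        if "s" in use:r.append(proj("scene",X)-s)
        return np.concatenate(r).ravel()
    r=least_squares(f,[550,0,2.2]);print(use,r.x,np.round(r.fun,1))
  r=least_squares(f,[550,0,2.2,z]);print("free z",r.x)
px=lambda u,v:((u+.5)/5-.5+225,(v+.5)/5-.5+142)
for n,uv,z in [("bust head",(541,380),60),("tape",(131,63),25),("brush ferrule",(140,560),15)]:print(n,ray("top",px(*uv),z))
print(ray("top",(419,215),75),ray("top",(140,238),95))
E
```

```text
t [567.35228815  -6.15945407   2.48848011] [ 0.3  0.2 -0.2 -0.2  0.2  0.1 -0.3 -0.1]
s [564.61950677  -5.10145821   2.49249407] [-0.3 -0.2 -0.3  0.1 -0.  -0.5  0.6  0.3]
ts [566.05928257  -6.01177746   2.49019587] [ 0.2  0.5 -0.2  0.2  0.2  0.6 -0.4  0.4 -0.1  0.2  0.   0.4  0.4 -0.2
  0.9  0.8]
free z [566.31472774  -6.5190367    2.4900931   88.38289814]
bust head [ 510.10595305 -160.21844959   60.        ]
tape [708.90273878  86.96161447  25.        ]
brush ferrule [402.88365688  82.24806704  15.        ]
[ 515.53217498 -417.93356278   75.        ] [450.86576292 409.99843906  95.        ]
```

```bash
python3 - <<'E'
from h import *
from workcell import ctrl
o=ctrl.get_obs()
A=R.from_rotvec(o["orientation"]).as_matrix();print(A.round(3))
ty=np.degrees(np.arctan2(A[1,1],A[0,1]));print("tool y yaw",ty, "mould yaw",np.degrees(2.4902))
c,s=np.cos(2.4902),np.sin(2.4902)
for p in[(-100,32),(-100,70),(100,70),(100,-70),(-100,-70),(-100,-32)]:
    print(p,np.round([566+c*p[0]-s*p[1],-6+s*p[0]+c*p[1]],1))
print(o["ee_pos"])
E
```

```text
[[-0.953  0.304 -0.   ]
 [ 0.304  0.953 -0.001]
 [ 0.    -0.001 -1.   ]]
tool y yaw 72.30829168692365 mould yaw 142.6779501434776
(-100, 32) [626.1 -92.1]
(-100, 70) [ 603.1 -122.3]
(100, 70) [444.  -1.]
(100, -70) [528.9 110.3]
(-100, -70) [688. -11.]
(-100, -32) [664.9 -41.2]
[189.75082143 594.98771926 221.98686199]
```

```bash
python3 -m pendant '[{"dp":[0.025,-0.04,0],"turn":[0,0,-0.05],"claw":0},{"dp":[0.05,-0.08,0],"turn":[0,0,-0.1],"claw":0},{"dp":[0.075,-0.12,0],"turn":[0,0,-0.15],"claw":0},{"dp":[0.1,-0.16,0],"turn":[0,0,-0.2],"claw":0},{"dp":[0.125,-0.2,0],"turn":[0,0,-0.25],"claw":0},{"dp":[0.15,-0.24,0],"turn":[0,0,-0.3],"claw":0},{"dp":[0.175,-0.28,0],"turn":[0,0,-0.342],"claw":0},{"dp":[0.2,-0.32,0],"turn":[0,0,-0.342],"claw":0}]'
```

```text
t: 0.9
ee_pos: [390.4, 273.6, 222.6]
orientation: [-1.006, -2.976, 0.0]
ft_force: [0.2, 1.1, 0.7]
width: 27.4
```

```bash
python3 -m pendant '[{"dp":[0.025,-0.039,0],"turn":[0,0,0],"claw":0},{"dp":[0.05,-0.078,0],"turn":[0,0,0],"claw":0},{"dp":[0.075,-0.117,0],"turn":[0,0,0],"claw":0},{"dp":[0.1,-0.156,0],"turn":[0,0,0],"claw":0},{"dp":[0.125,-0.195,0],"turn":[0,0,0],"claw":0},{"dp":[0.15,-0.234,0],"turn":[0,0,0],"claw":0},{"dp":[0.175,-0.273,0],"turn":[0,0,0],"claw":0},{"dp":[0.2,-0.312,0],"turn":[0,0,0],"claw":0}]' && python3 -m pendant '[{"dp":[0.02,-0.03,0],"turn":[0,0,0],"claw":0},{"dp":[0.0368,-0.0547,0],"turn":[0,0,0],"claw":0},{"dp":[0.0368,-0.0547,-0.03],"turn":[0,0,0],"claw":0},{"dp":[0.0368,-0.0547,-0.06],"turn":[0,0,0],"claw":0},{"dp":[0.0368,-0.0547,-0.09],"turn":[0,0,0],"claw":0},{"dp":[0.0368,-0.0547,-0.1],"turn":[0,0,0],"claw":0},{"dp":[0.0368,-0.0547,-0.1],"turn":[0,0,0],"claw":0},{"dp":[0.0368,-0.0547,-0.1],"turn":[0,0,0],"claw":0}]'
python3 - <<'E'
from workcell import ctrl, imaging
import cv2
o=ctrl.get_obs();print(o["t"],o["ee_pos"],o["ft_force"],o["orientation"],o["qpos"])
a=imaging.get_image("scene")["pixels"][130:290,225:385];b=imaging.get_image("top")["pixels"][110:270,220:360]
cv2.imwrite("pics/s1.png",cv2.resize(a,None,fx=3.7,fy=3.7,interpolation=2));cv2.imwrite("pics/t1.png",cv2.resize(b,None,fx=3.7,fy=3.7,interpolation=2))
E
```

```text
t: 1.7
ee_pos: [590.4, -38.4, 222.4]
orientation: [-1.005, -2.976, 0.0]
ft_force: [0.1, -0.3, 0.1]
width: 0.6
t: 2.5
ee_pos: [627.4, -91.3, 123.6]
orientation: [1.004, 2.976, 0.0]
ft_force: [-0.3, -0.2, 0.2]
width: 0.4
2.5 [627.38448996 -91.2706987  123.59408575] [-0.29239286 -0.1808498   0.20495253] [1.00382305e+00 2.97581181e+00 2.92015952e-04] [-1.63244026e-01  5.55559314e-01  1.67241079e+00  2.13107030e-05
  9.12573361e-01 -1.08337147e+00]
```

View pics/s1.png

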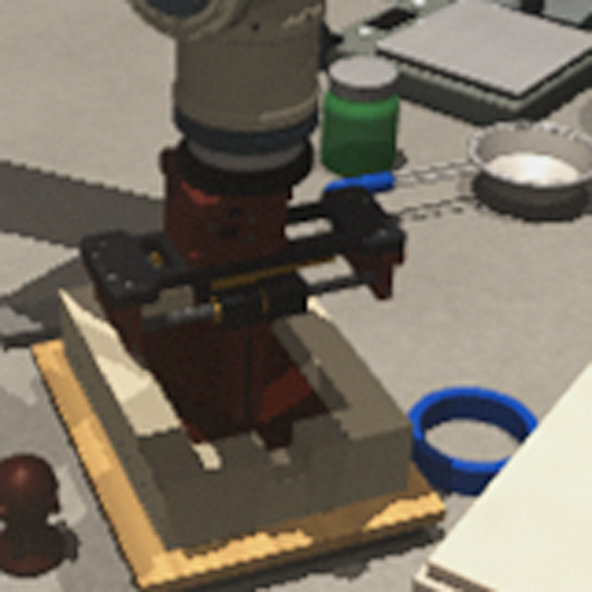

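View pics/t1.png

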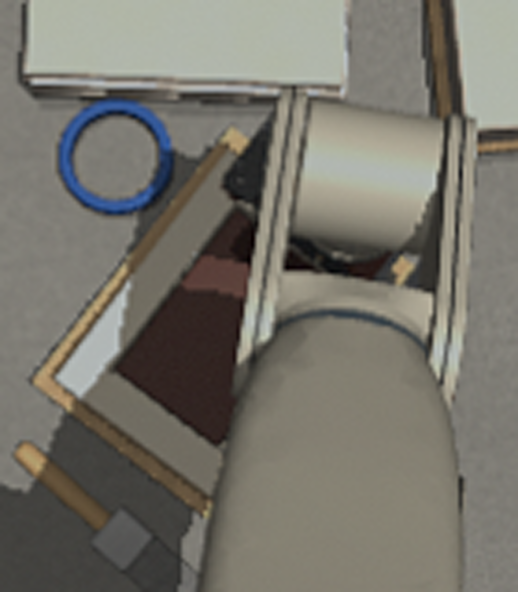

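```bash
python3 - <<'E'
from h import *
for P in [(627.4,-91.3,123.6),(627.4,-91.3,87),(664.9,-41.2,87),(645.5,-66.6,87)]:
    print(P,(proj("scene",P)[0]-[225,130])*3.7)
E
```

```text
(627.4, -91.3, 123.6) [239.3327523  405.82474662]
(627.4, -91.3, 87) [238.53317252 451.88557973]
(664.9, -41.2, 87) [329.07617223 429.30024863]
(645.5, -66.6, 87) [283.08028575 440.43208634]
```

```bash
python3 - <<'E'
import cv2
from workcell import imaging
a=imaging.get_image("scene")["pixels"][195:285,240:350]
a=cv2.convertScaleAbs(a,alpha=2.2,beta=10)
cv2.imwrite("pics/s2.png",cv2.resize(a,None,fx=6.5,fy=6.5,interpolation=2))
E
```

```text
(no output)
```

View pics/s2.png

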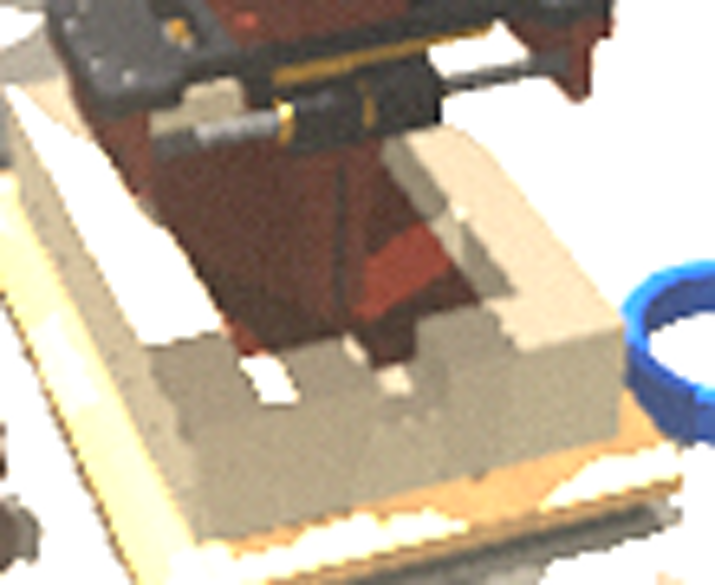

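```bash
python3 -m pendant '[{"dp":[0,0,-0.012],"turn":[0,0,0],"claw":0},{"dp":[0,0,-0.024],"turn":[0,0,0],"claw":0},{"dp":[0,0,-0.030],"turn":[0,0,0],"claw":0},{"dp":[0,0,-0.032],"turn":[0,0,0],"claw":0},{"dp":[0,0,-0.033],"turn":[0,0,0],"claw":0},{"dp":[0,0,-0.033],"turn":[0,0,0],"claw":0},{"dp":[0,0,-0.033],"turn":[0,0,0],"claw":0}]'
python3 -m pendant '[{"dp":[0,0,-0.0005],"turn":[0,0,0],"claw":0},{"dp":[0,0,-0.001],"turn":[0,0,0],"claw":0},{"dp":[0,0,-0.0015],"turn":[0,0,0],"claw":0},{"dp":[0,0,-0.0015],"turn":[0,0,0],"claw":0}]'
```

```text
t: 3.35
ee_pos: [627.0, -91.3, 89.9]
orientation: [1.004, 2.976, 0.0]
ft_force: [-0.4, 0.9, -0.2]
width: 0.4
t: 3.75
ee_pos: [626.7, -91.3, 88.2]
orientation: [-1.004, -2.977, 0.0]
ft_force: [-0.0, 0.0, 0.2]
width: 0.1
```

Commanded z is now 88.2; continuing in half-millimetre steps.

```bash
python3 -m pendant '[{"dp":[0,0,-0.0005],"turn":[0,0,0],"claw":0},{"dp":[0,0,-0.001],"turn":[0,0,0],"claw":0},{"dp":[0,0,-0.001],"turn":[0,0,0],"claw":0}]'
python3 -m pendant '[{"dp":[0,0,-0.0005],"turn":[0,0,0],"claw":0},{"dp":[0,0,-0.001],"turn":[0,0,0],"claw":0},{"dp":[0,0,-0.001],"turn":[0,0,0],"claw":0}]'
```

```text
t: 4.05
ee_pos: [626.8, -91.3, 87.3]
orientation: [1.004, 2.977, 0.0]
ft_force: [0.2, -1.3, 2.4]
width: -0.0
t: 4.35
ee_pos: [626.8, -91.3, 86.4]
orientation: [1.004, 2.977, 0.0]
ft_force: [-1.5, 0.4, 4.1]
width: 0.5
```

```bash
python3 -m pendant '[{"dp":[-0.003,-0.004,-0.0003],"turn":[0,0,0],"claw":0},{"dp":[-0.006,-0.0079,-0.0005],"turn":[0,0,0],"claw":0},{"dp":[-0.0091,-0.0119,-0.0005],"turn":[0,0,0],"claw":0},{"dp":[-0.0121,-0.0159,-0.0005],"turn":[0,0,0],"claw":0},{"dp":[-0.0151,-0.0198,-0.0005],"turn":[0,0,0],"claw":0},{"dp":[-0.0181,-0.0238,-0.0005],"turn":[0,0,0],"claw":0},{"dp":[-0.0211,-0.0277,-0.0005],"turn":[0,0,0],"claw":0},{"dp":[-0.0236,-0.031,-0.0005],"turn":[0,0,0],"claw":0}]'
```

```text
t: 5.15
ee_pos: [603.4, -122.7, 86.1]
orientation: [1.004, 2.975, 0.001]
ft_force: [2.7, 2.1, 5.6]
width: 0.5
```

```bash
python3 -m pendant '[{"dp":[-0.005,0.0038,0],"turn":[0,0,0],"claw":0},{"dp":[-0.01,0.0076,0],"turn":[0,0,0],"claw":0},{"dp":[-0.015,0.0114,0],"turn":[0,0,0],"claw":0},{"dp":[-0.02,0.0152,0],"turn":[0,0,0],"claw":0},{"dp":[-0.025,0.019,0],"turn":[0,0,0],"claw":0},{"dp":[-0.03,0.0228,0],"turn":[0,0,0],"claw":0},{"dp":[-0.035,0.0266,0],"turn":[0,0,0],"claw":0},{"dp":[-0.0398,0.0303,0],"turn":[0,0,0],"claw":0}]'
python3 - <<'E'
import cv2
from workcell import imaging
a=imaging.get_image("scene")["pixels"][180:290,220:360]
a=cv2.convertScaleAbs(a,alpha=1.6,beta=10)
cv2.imwrite("pics/s3.png",cv2.resize(a,None,fx=5,fy=5,interpolation=2))
E
```

```text
t: 5.95
ee_pos: [563.5, -92.3, 86.1]
orientation: [1.003, 2.975, -0.001]
ft_force: [3.0, -2.3, 5.5]
width: 0.4
```

View pics/s3.png

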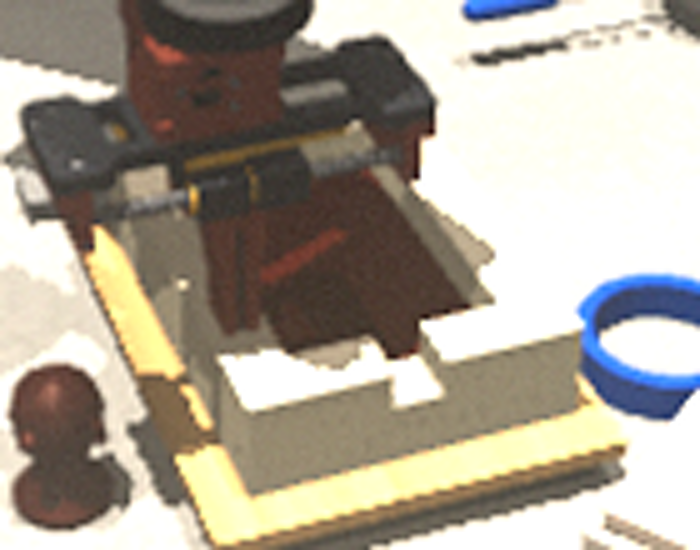

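```bash
python3 -m pendant '[{"dp":[-0.005,0.0038,0],"turn":[0,0,0],"claw":0},{"dp":[-0.01,0.0076,0],"turn":[0,0,0],"claw":0},{"dp":[-0.015,0.0114,0],"turn":[0,0,0],"claw":0},{"dp":[-0.02,0.0152,0],"turn":[0,0,0],"claw":0},{"dp":[-0.025,0.019,0],"turn":[0,0,0],"claw":0},{"dp":[-0.03,0.0228,0],"turn":[0,0,0],"claw":0},{"dp":[-0.035,0.0266,0],"turn":[0,0,0],"claw":0},{"dp":[-0.0398,0.0303,0],"turn":[0,0,0],"claw":0}]'
python3 -m pendant '[{"dp":[-0.005,0.0038,0],"turn":[0,0,0],"claw":0},{"dp":[-0.01,0.0076,0],"turn":[0,0,0],"claw":0},{"dp":[-0.015,0.0114,0],"turn":[0,0,0],"claw":0},{"dp":[-0.02,0.0152,0],"turn":[0,0,0],"claw":0},{"dp":[-0.025,0.019,0],"turn":[0,0,0],"claw":0},{"dp":[-0.03,0.0228,0],"turn":[0,0,0],"claw":0},{"dp":[-0.035,0.0266,0],"turn":[0,0,0],"claw":0},{"dp":[-0.0398,0.0303,0],"turn":[0,0,0],"claw":0}]'
```

```text
t: 6.8
ee_pos: [523.7, -61.9, 86.0]
orientation: [1.003, 2.975, -0.0]
ft_force: [2.9, -2.6, 5.1]
width: 0.9
t: 7.6
ee_pos: [483.9, -31.6, 86.0]
orientation: [1.003, 2.975, -0.0]
ft_force: [2.7, -1.4, 5.3]
width: 0.5
```

```bash
python3 -m pendant '[{"dp":[-0.005,0.0038,0],"turn":[0,0,0],"claw":0},{"dp":[-0.01,0.0076,0],"turn":[0,0,0],"claw":0},{"dp":[-0.015,0.0114,0],"turn":[0,0,0],"claw":0},{"dp":[-0.02,0.0152,0],"turn":[0,0,0],"claw":0},{"dp":[-0.025,0.019,0],"turn":[0,0,0],"claw":0},{"dp":[-0.03,0.0228,0],"turn":[0,0,0],"claw":0},{"dp":[-0.035,0.0266,0],"turn":[0,0,0],"claw":0},{"dp":[-0.0397,0.0304,0],"turn":[0,0,0],"claw":0}]'
python3 - <<'E'
import cv2
from workcell import imaging
a=imaging.get_image("scene")["pixels"][180:290,220:360]
a=cv2.convertScaleAbs(a,alpha=1.3,beta=10)
cv2.imwrite("pics/s4.png",cv2.resize(a,None,fx=5,fy=5,interpolation=2))
a=imaging.get_image("top")["pixels"][142:257,225:345]
cv2.imwrite("pics/t4.png",cv2.resize(a,None,fx=5,fy=5,interpolation=2))
E
```

```text
t: 8.4
ee_pos: [444.2, -1.1, 85.9]
orientation: [1.003, 2.975, -0.0]
ft_force: [3.2, -1.6, 6.0]
width: 0.7
```

View pics/s4.png

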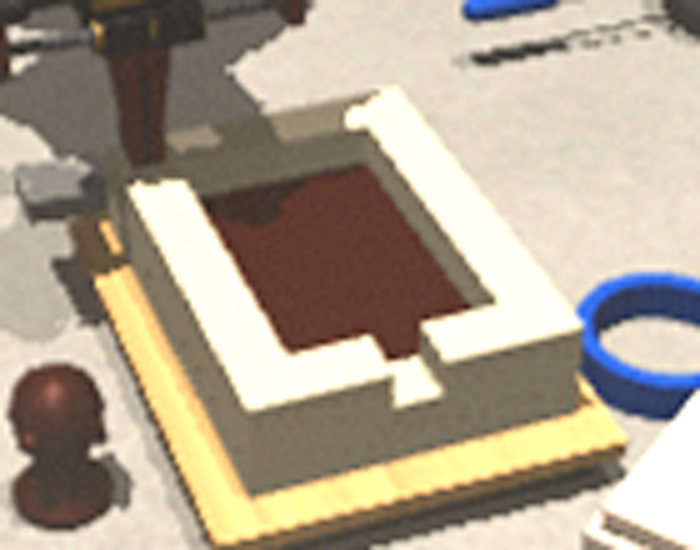

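View pics/t4.png

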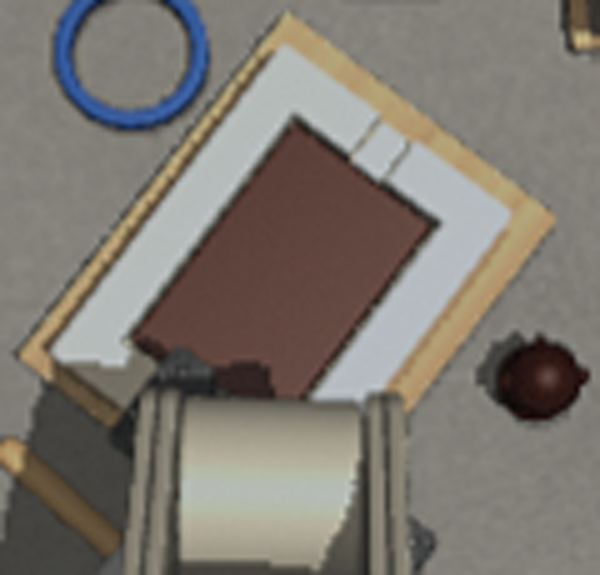

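```bash
python3 -m pendant '[{"dp":[0.0035,0.0046,0],"turn":[0,0,0],"claw":0},{"dp":[0.007,0.0092,0],"turn":[0,0,0],"claw":0},{"dp":[0.0106,0.0139,0],"turn":[0,0,0],"claw":0},{"dp":[0.0142,0.0186,0],"turn":[0,0,0],"claw":0},{"dp":[0.0177,0.0232,0],"turn":[0,0,0],"claw":0},{"dp":[0.0212,0.0278,0],"turn":[0,0,0],"claw":0},{"dp":[0.0248,0.0325,0],"turn":[0,0,0],"claw":0},{"dp":[0.0283,0.0371,0],"turn":[0,0,0],"claw":0}]'
python3 -m pendant '[{"dp":[0.0035,0.0046,0],"turn":[0,0,0],"claw":0},{"dp":[0.007,0.0092,0],"turn":[0,0,0],"claw":0},{"dp":[0.0106,0.0139,0],"turn":[0,0,0],"claw":0},{"dp":[0.0142,0.0186,0],"turn":[0,0,0],"claw":0},{"dp":[0.0177,0.0232,0],"turn":[0,0,0],"claw":0},{"dp":[0.0212,0.0278,0],"turn":[0,0,0],"claw":0},{"dp":[0.0248,0.0325,0],"turn":[0,0,0],"claw":0},{"dp":[0.0283,0.0371,0],"turn":[0,0,0],"claw":0}]'
```

```text
t: 9.3
ee_pos: [469.7, 35.7, 85.2]
orientation: [-1.002, -2.973, 0.004]
ft_force: [-3.3, -3.6, 8.1]
width: 0.6
t: 10.1
ee_pos: [498.0, 72.5, 85.2]
orientation: [-1.002, -2.973, 0.005]
ft_force: [-3.8, -3.7, 8.0]
width: 0.5
```

```bash
python3 -m pendant '[{"dp":[0.0035,0.0046,0],"turn":[0,0,0],"claw":0},{"dp":[0.007,0.0092,0],"turn":[0,0,0],"claw":0},{"dp":[0.0106,0.0139,0],"turn":[0,0,0],"claw":0},{"dp":[0.0142,0.0186,0],"turn":[0,0,0],"claw":0},{"dp":[0.0177,0.0232,0],"turn":[0,0,0],"claw":0},{"dp":[0.0212,0.0278,0],"turn":[0,0,0],"claw":0},{"dp":[0.0248,0.0325,0],"turn":[0,0,0],"claw":0},{"dp":[0.0283,0.0371,0],"turn":[0,0,0],"claw":0}]'
python3 - <<'E'
import cv2
from workcell import imaging
a=imaging.get_image("scene")["pixels"][180:290,220:360]
a=cv2.convertScaleAbs(a,alpha=1.3,beta=10)
cv2.imwrite("pics/s5.png",cv2.resize(a,None,fx=5,fy=5,interpolation=2))
E
```

```text
t: 10.9
ee_pos: [526.3, 109.4, 85.2]
orientation: [-1.002, -2.973, 0.005]
ft_force: [-3.0, -4.4, 8.5]
width: 0.1
```

View pics/s5.png

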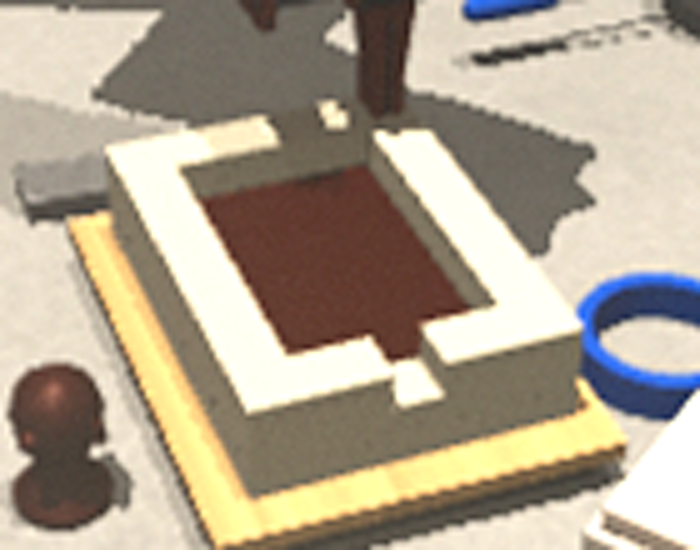

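```bash
python3 -m pendant '[{"dp":[0.005,-0.0038,0.0003],"turn":[0,0,0],"claw":0},{"dp":[0.01,-0.0076,0.0006],"turn":[0,0,0],"claw":0},{"dp":[0.015,-0.0114,0.0006],"turn":[0,0,0],"claw":0},{"dp":[0.02,-0.0152,0.0006],"turn":[0,0,0],"claw":0},{"dp":[0.025,-0.019,0.0006],"turn":[0,0,0],"claw":0},{"dp":[0.03,-0.0228,0.0006],"turn":[0,0,0],"claw":0},{"dp":[0.035,-0.0266,0.0006],"turn":[0,0,0],"claw":0},{"dp":[0.0398,-0.0303,0.0006],"turn":[0,0,0],"claw":0}]'
```

```text
t: 11.75
ee_pos: [566.3, 80.0, 85.7]
orientation: [-1.003, -2.972, 0.003]
ft_force: [-3.1, 3.0, 7.0]
width: 0.7
```

```bash
python3 -m pendant '[{"dp":[0.005,-0.0038,0.0002],"turn":[0,0,0],"claw":0},{"dp":[0.01,-0.0076,0.0003],"turn":[0,0,0],"claw":0},{"dp":[0.015,-0.0114,0.0003],"turn":[0,0,0],"claw":0},{"dp":[0.02,-0.0152,0.0003],"turn":[0,0,0],"claw":0},{"dp":[0.025,-0.019,0.0003],"turn":[0,0,0],"claw":0},{"dp":[0.03,-0.0228,0.0003],"turn":[0,0,0],"claw":0},{"dp":[0.035,-0.0266,0.0003],"turn":[0,0,0],"claw":0},{"dp":[0.0398,-0.0303,0.0003],"turn":[0,0,0],"claw":0}]'
python3 -m pendant '[{"dp":[0.005,-0.0038,0],"turn":[0,0,0],"claw":0},{"dp":[0.01,-0.0076,0],"turn":[0,0,0],"claw":0},{"dp":[0.015,-0.0114,0],"turn":[0,0,0],"claw":0},{"dp":[0.02,-0.0152,0],"turn":[0,0,0],"claw":0},{"dp":[0.025,-0.019,0],"turn":[0,0,0],"claw":0},{"dp":[0.03,-0.0228,0],"turn":[0,0,0],"claw":0},{"dp":[0.035,-0.0266,0],"turn":[0,0,0],"claw":0},{"dp":[0.0398,-0.0303,0],"turn":[0,0,0],"claw":0}]'
```

```text
t: 12.55
ee_pos: [606.1, 49.9, 85.9]
orientation: [-1.003, -2.973, 0.002]
ft_force: [-3.0, 2.9, 5.8]
width: 0.2
t: 13.35
ee_pos: [646.0, 19.7, 85.9]
orientation: [-1.003, -2.972, 0.002]
ft_force: [-3.7, 2.6, 6.5]
width: 0.8
```

```bash
python3 -m pendant '[{"dp":[0.005,-0.0038,0],"turn":[0,0,0],"claw":0},{"dp":[0.01,-0.0076,0],"turn":[0,0,0],"claw":0},{"dp":[0.015,-0.0114,0],"turn":[0,0,0],"claw":0},{"dp":[0.02,-0.0152,0],"turn":[0,0,0],"claw":0},{"dp":[0.025,-0.019,0],"turn":[0,0,0],"claw":0},{"dp":[0.03,-0.0228,0],"turn":[0,0,0],"claw":0},{"dp":[0.035,-0.0266,0],"turn":[0,0,0],"claw":0},{"dp":[0.0403,-0.0308,0],"turn":[0,0,0],"claw":0}]'
python3 - <<'E'
import cv2
from workcell import imaging
a=imaging.get_image("scene")["pixels"][180:290,220:360]
a=cv2.convertScaleAbs(a,alpha=1.3,beta=10)
cv2.imwrite("pics/s6.png",cv2.resize(a,None,fx=5,fy=5,interpolation=2))
E
```

```text
t: 14.15
ee_pos: [686.3, -10.9, 85.8]
orientation: [-1.003, -2.972, 0.002]
ft_force: [-3.8, 1.7, 6.5]
width: 0.3
```

View pics/s6.png

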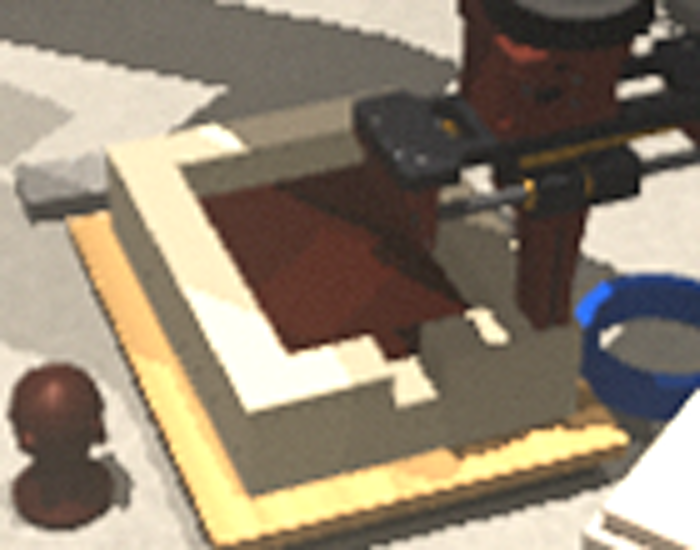

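```bash
python3 -m pendant '[{"dp":[-0.003,-0.004,0],"turn":[0,0,0],"claw":0},{"dp":[-0.006,-0.0079,0],"turn":[0,0,0],"claw":0},{"dp":[-0.0091,-0.0119,0],"turn":[0,0,0],"claw":0},{"dp":[-0.0121,-0.0159,0],"turn":[0,0,0],"claw":0},{"dp":[-0.0151,-0.0198,0],"turn":[0,0,0],"claw":0},{"dp":[-0.0181,-0.0238,0],"turn":[0,0,0],"claw":0},{"dp":[-0.0211,-0.0277,0],"turn":[0,0,0],"claw":0},{"dp":[-0.0236,-0.031,0],"turn":[0,0,0],"claw":0}]'
python3 -m pendant '[{"dp":[0,0,0],"turn":[0,0,0],"claw":0},{"dp":[0,0,0],"turn":[0,0,0],"claw":0}]'
```

```text
t: 15.0
ee_pos: [664.7, -42.8, 86.6]
orientation: [-1.005, -2.977, 0.0]
ft_force: [0.4, 2.0, 3.2]
width: 0.6
t: 15.2
ee_pos: [664.4, -43.1, 86.4]
orientation: [-1.004, -2.976, 0.002]
ft_force: [-1.2, -2.1, 4.5]
width: 0.5
```

Contact held to the end (3–4.5 N). Now straight up.

```bash
python3 -m pendant '[{"dp":[0,0,0.002],"turn":[0,0,0],"claw":0},{"dp":[0,0,0.006],"turn":[0,0,0],"claw":0},{"dp":[0,0,0.02],"turn":[0,0,0],"claw":0},{"dp":[0,0,0.05],"turn":[0,0,0],"claw":0},{"dp":[0,0,0.08],"turn":[0,0,0],"claw":0},{"dp":[0,0,0.11],"turn":[0,0,0],"claw":0},{"dp":[0,0,0.13],"turn":[0,0,0],"claw":0},{"dp":[0,0,0.13],"turn":[0,0,0],"claw":0}]'
python3 -m pendant '[{"dp":[0,0,0],"turn":[0,0,0],"claw":0},{"dp":[0,0,0],"turn":[0,0,0],"claw":0},{"dp":[0,0,0],"turn":[0,0,0],"claw":0},{"dp":[0,0,0],"turn":[0,0,0],"claw":0}]'
python3 - <<'E'
import cv2
from workcell import imaging
a=imaging.get_image("scene")["pixels"]
cv2.imwrite("pics/s7.png",cv2.resize(a[140:290,180:380],None,fx=4,fy=4,interpolation=2))
E
```

```text
t: 16.0
ee_pos: [667.0, -42.3, 220.9]
orientation: [1.002, 2.971, 0.003]
ft_force: [-0.1, -0.0, -0.9]
width: 0.5
t: 16.4
ee_pos: [664.5, -42.3, 215.3]
orientation: [-1.004, -2.975, 0.001]
ft_force: [-0.4, 0.3, -0.2]
width: 0.7
```

View pics/s7.png

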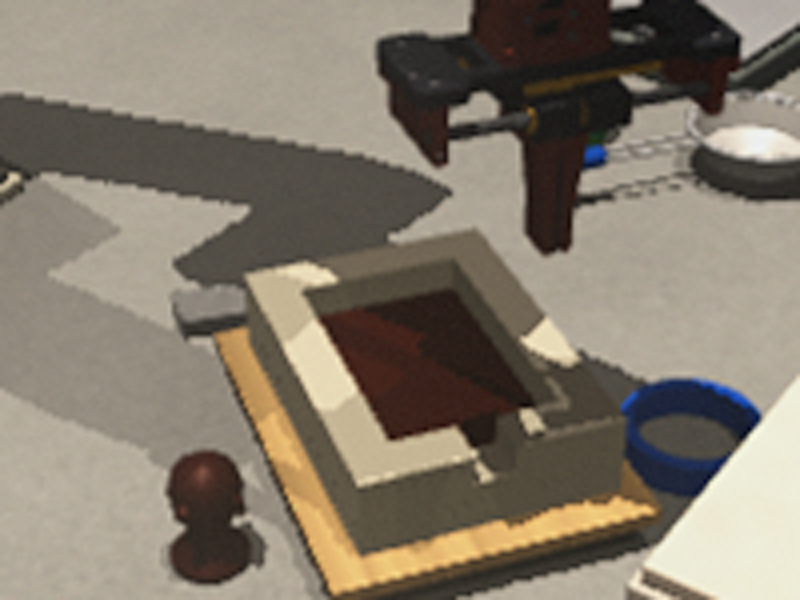

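```bash
python3 -c "
from workcell import ctrl
o=ctrl.get_obs();print(o['t'],o['qvel'].round(3),o['ft_force'].round(2));ctrl.close_job()"
```

```text
16.45 [-0.001 -0.005 -0.003 -0.001  0.003 -0.   ] [ 0.67 -0.    0.36]
the job is handed in; nothing more can be done
```

I ran the closed fingertips once clockwise round the whole rim, from the +y side of the spout to its -y side. I then lifted straight up about 130 mm and handed the job in at about 16.5 s. No verdict was reported.

- **Contact:** every force reading taken at the end of a move, from touchdown to lift-off, was between 2.4 and 8.5 N. I have no readings from within the moves.
- **Mould and other things:** in the last picture the mould's rim corner is within about half a pixel of where it started. The wax, bust and tape look undisturbed; the brush is only partly in view. I did not measure the jar, bowl or sieve at the end, but the tool never worked near them.
- **Robot:** it was clear of everything and at rest, with a wrist force near zero.
- **Disagreements:**
  - Along the far end and the second long side the tool ran about 2.5 mm in x and 0.5 mm in z off the commanded position. The force rose to about 8 N there, so I eased it up by about 1 mm; the fingers stayed on the rim.
  - The two cameras put the mould about 3 mm apart, so I used their joint fit.

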